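# Index the rotary soldering jig by one notch

### The job

Index the rotary soldering jig by one notch: with the fingertips press the plunger's round cup down until the table is free, swing the cup round to the very next notch on the side where the soldering-iron stand is, and let the plunger spring fully back up so that the table is locked there. Leave the loose things on the bench where they stand.

Things in the scene. Friction and masses are not known exactly. Their poses are not given: they have to be found in the camera images.
- jig_axis (a point): point on the vertical turning axis of the jig, 68 mm above the bench, on top of its hub. Bolted to the bench: a grey foot and an aluminium index plate (123 mm radius, top 44 mm up) with 8 rim notches 45 degrees apart. Above it turns a steel table (100 mm radius) with 8 small boards. All of it but the cup is lower than 70 mm. z is up.
- cup_floor (a point): centre of the floor of the plunger's dark steel cup, 90 mm above the bench at rest; moves with it. The cup is on an arm of the table, 145 mm from the axis, on the robot's side at the start; open on top, 58 mm inside, 68 mm outside diameter, wall 14 mm high above the floor. Shut fingertips pressed on the floor and moved round the axis drag it along by its wall.
- plunger (a joint): travel of the plunger in m: 0 fully up, 0.012 fully pressed; the spring takes 4 N to start, 8 N at full press. A tooth below the cup locks into a rim notch of the index plate; it is clear from 0.009 pressed. Let up between notches, it rides under the plate (about 0.009) until the next notch, where it springs up and locks.
- turntable (a joint): angle of the table in rad, counter-clockwise positive seen from above (takes a cup on the robot's side towards -y, the robot's right); about 0 at the start, locked with about 0.013 play either way. The next notches are at +0.785 and -0.785. Unlocked, it turns with about 1 N at the cup and stays where it is left.
- iron_stand: soldering-iron stand, fixed: dark block 170 x 90 x 30 mm with sponge, wire coil and leaning iron with yellow handle, about 190 mm high in all. It stands on the robot's left (+y) or right (-y) of the jig; a black fume fan (170 mm high) stands on the other side. Origin: centre of the block's underside.
- solder_spool: grey solder spool with wire on it, 54 mm across, 46 mm high, standing on its end; loose, a bystander. Origin: on its underside, at the middle.
- flux_bottle: small amber bottle, 40 mm across, 75 mm high; loose, a bystander. Origin: on its underside, at the middle.
- tip_cleaner: black pot with brass filling, 68 mm across, 45 mm high; loose, a bystander. Origin: on its underside, at the middle.
- screwdriver: red-handled screwdriver lying flat, 170 mm long; loose, a bystander. Origin: on its underside, at the middle.
- side_cutters: side cutters with dark blue handles lying flat, 160 mm long; loose, a bystander. Origin: on its underside, at the middle.

How it is judged (in metres and radians):
On the way, in this order (a step that is already met when the one before it is completed fails the run):
1. the plunger is pressed in, out of its first notch (value of joint plunger above 0.009 m and value of joint turntable between -0.1 and 0.1 rad), for 0.1 s.
2. the table is in the next notch on the iron stand's side and the plunger is up (((world y of iron_stand below 0 m and value of joint turntable between 0.7504 and 0.8204 rad) or (world y of iron_stand above 0 m and value of joint turntable between -0.8204 and -0.7504 rad)) and value of joint plunger below 0.002 m), for 0.2 s.
At the end, for the whole second after the job is handed in: the table stands still one notch (45 degrees, within 2) from its start on the side of the soldering-iron stand, and the plunger is up to within 2 mm, locked in that notch (all of step 2 and velocity of joint turntable between -0.05 and 0.05 rad/s); the robot touches nothing.
It fails at once if a loose thing on the bench is lifted, carried or pushed more than 25 mm (distance of any of solder_spool, flux_bottle, tip_cleaner, screwdriver, side_cutters from where it was at the start of the episode above 0.025 m).
It also fails if it takes over 42 s, if anything falls off the work surface, if the arm or the gripper's body presses on something with over 40 N, if the wrist force passes 120 N, or if a joint passes its speed limit or range.

### The arm

A 6-joint arm with a two-finger parallel gripper is mounted at the origin on the work surface. World frame = base frame: x ahead of the robot, y to its left, z up, the work surface at z = 0. Lengths are in mm, angles in rad, forces in N, time in s.
With the tool pointing down it reaches from about 350 to 975 mm from the base axis. Payload 7.1 kg.
Tool frame: the origin (TCP) lies on the front face of the gripper's body, between the roots of the fingers; the fingertips stand 80 mm ahead of it and the grasp point (between the pads) lies 61 mm ahead of it; z points along the fingers, y is the line along which they close (so a half turn about z gives the same grasp; the last joint's range is limited). The gripper opens to 88 mm and grips with 3 to 60 N. Pads are 20 mm wide; open, the fingers measure 115 mm over their backs; the gripper's body (75 mm by 178 mm) begins 61 mm behind the grasp point.
Start: joints at [1.304, 0.423, 1.63, -0, 1.089, -0.019], TCP at [153.264, 605.901, 302.675] pointing down, gripper open.
Joint ranges: [-3, 3], [-0.9, 2.11], [0.09, 2.58], [-1.31, 4.45], [0.11, 2.69], [-2.54, 2.54]. Speed limits (rad/s): [2.39, 2.39, 3.01, 3.14, 3.14, 3.14].

### API

Orientations are given as a rotation vector (axis times angle).
In Python, from workcell import readout, vision, close_job gives the robot as it stands.
- The arm moves only by the tool servo_tool, never from a script. Its argument "plan" is a list that holds one entry, the list of rows, each a list of 7 numbers: the gripper command: -1 is fully open, 1 is shut, values between are in proportion, then the shift along the world's x, y, z in units of 40 mm (1.0 is 40 mm), then the turn, a rotation vector about the world's x, y, z in units of 5 degrees (1.0 is 5 degrees). A call has 1 to 5 rows; each row shifts and turns the commanded pose from where the row before left it; what a row does not reach is not made up. A row lasts 1/12 s, in which the tool goes at most 41.7 mm and 7.16 degrees, less where a joint would pass 70% of its speed; a pose out of reach is approached as far as the arm can. A call is refused whole if a number of a shift passes 1 or a number of a turn 1, either way. A call with a gripper value outside its range is refused whole. The fingers move at their own pace and stop on an object; the grip force is fixed at half the most. Time passes only in rows, so rows that do not move let the fingers close. It gives the time, the measured TCP pose, the force, the opening and the grip force at its end, in the units of the state.
- readout.get_obs(): the state, without advancing time (a new reading comes with each control period).
- vision.get_image(name): name is "scene" or "top" or "wrist"; returns the picture (400x640x3 uint8, red, green, blue); there is no depth.
- vision.camera_params(name): a dict with "fx", "fy", "cx", "cy" (pixels), "D" ([k1, k2, p1, p2, k3] as OpenCV has them; the pictures are not rectified), "rvec" (rotation vector, rad) and "tvec" (3), from world to camera coordinates, as OpenCV has them; the wrist camera has in their place "hand_eye" (4x4, takes a point from camera to tool coordinates, whose origin is the TCP and whose axes are the flange's). Camera axes: x right, y down, z forward; pixel columns grow to the right and rows downward; lengths in mm; the calibration is good to about 2 mm. A picture is of the moment at which its call begins: read the wrist's pose just before it. camera_params takes no time and is no camera call.
- close_job(): hands the job in; it is judged then, once.
The state is a dict: "t": time; "qpos": joint angles; "qvel": joint speeds; "joint_torque": joint torques, N m; "ee_pos": TCP position; "orientation": TCP orientation; "ft_force": force on the tool from outside, world axes, zero at the start; "moment": the same for the moment, N m; "width": finger opening in mm; "grasp_force": force on a finger pad.
Only numpy, scipy, OpenCV 4.12 (cv2) and the standard library are available. Lean on these libraries where they do the work, as an engineer would, in place of code of your own. Each camera call takes 0.05 s, during which the arm holds its last target. There are 200 camera calls.

## Working session

There is one attempt and no reset: what is moved stays moved. The work goes in short steps, Python scripts to look and compute and a tool call to move; the robot and the scene stay as the last step left them, time stands still between calls to the robot, and variables do not carry over. Pictures are saved under pics/ and viewed, at most 10 in all, crops included, and the job is handed in when it is done.

Besides the shell and the picture viewer there is one more tool, called after "Call:" as name([rows], argument=value, ...), one row to a line, values as JSON. servo_tool: Moves the arm, as the interface text tells. Its arguments: {"type":"object","properties":{"plan":{"type":"array"}},"required":["plan"]}

```bash
mkdir -p pics
cat > h.py <<'E'
import numpy as np,cv2
from workcell import readout,vision
def ray(name,uv,z):
    c=vision.camera_params(name);K=np.array([[c['fx'],0,c['cx']],[0,c['fy'],c['cy']],[0,0,1.]])
    n=cv2.undistortPoints(np.array([[uv]],float),K,np.array(c['D'],float))[0,0]
    R=cv2.Rodrigues(np.array(c['rvec'],float))[0];t=np.array(c['tvec'],float).ravel()
    o=-R.T@t;d=R.T@np.array([n[0],n[1],1]);return o+d*(z-o[2])/d[2]
E
python3 - <<'E'
from h import *
for n in ['top','scene']:
    cv2.imwrite(f'pics/{n}0.png',vision.get_image(n)[:,:,::-1])
o=readout.get_obs();print(o['t'],o['ee_pos'],o['orientation'],o['width'])
E
```

```text
0.1 [153.17950028 605.54716317 302.01263058] [-3.88220670e-01 -3.11734753e+00  2.02884629e-03] 88.0611855194763
```

View pics/top0.png

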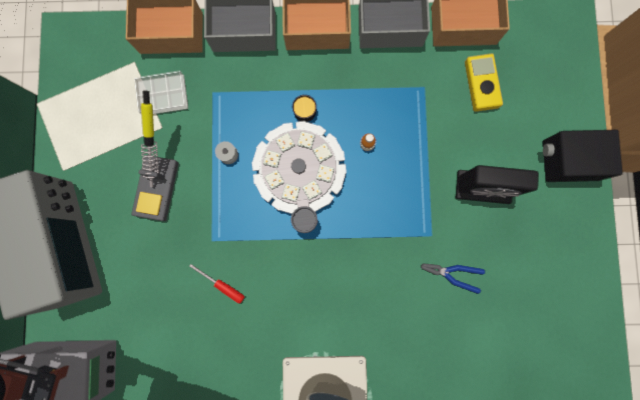

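View pics/scene0.png

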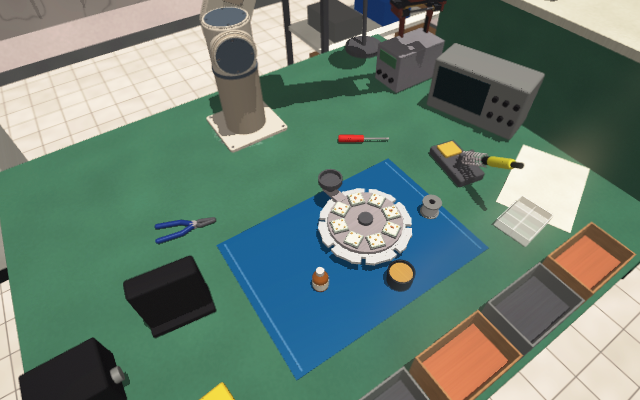

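Top view: jig hub at (299,166), cup at (305,220), iron stand at (155,190) on the left, fan on the right, spool (226,152), bottle (368,142), tip cleaner (304,107), screwdriver (217,284). The scene view agrees.

Run:
```python
from h import *
for n,uv,z in [('top',(299,166),68),('top',(305,219),104),('scene',(366,217),68),('scene',(331,177),104),('top',(155,190),30),('scene',(457,163),30),('top',(226,152),46),('top',(325,385),0),('top',(217,284),10),('scene',(245,130),0)]: print(n,uv,ray(n,uv,z).round(1))
for n,q in [('top',(255,170)),('scene',(300,140))]:
    im=cv2.imread(f'pics/{n}0.png'); u,v=q
    cv2.imwrite(f'pics/{n}c.png',cv2.resize(im[v:v+80,u:u+100],None,fx=6,fy=6,interpolation=2))
a=cv2.imread('pics/topc.png');b=cv2.imread('pics/scenec.png')
cv2.imwrite('pics/cc.png',cv2.resize(np.vstack([a,b]),None,fx=.62,fy=.62))
print(a.shape)
for n in ['top','scene']:
    c=vision.camera_params(n);K=np.array([[c['fx'],0,c['cx']],[0,c['fy'],c['cy']],[0,0,1.]])
    print(cv2.projectPoints(np.array([[153.,605,302]]),np.array(c['rvec']),np.array(c['tvec'],float),K,np.array(c['D']))[0])
```

```text
top (299, 166) [608.3  53.   68. ]
top (305, 219) [466.1  38.  104. ]
scene (366, 217) [611.6  59.   68. ]
scene (331, 177) [467.9  45.8 104. ]
top (155, 190) [558.7 445.5  30. ]
scene (457, 163) [580.1 441.2  30. ]
top (226, 152) [655.2 250.   46. ]
top (325, 385) [34.7 -2.5  0. ]
top (217, 284) [303.2 281.4  10. ]
scene (245, 130) [ 26.6 -17.6   0. ]
(480, 600, 3)
[[[ 18.87966665 375.24011018]]]
[[[416.11780178  11.10088129]]]
```

View pics/cc.png

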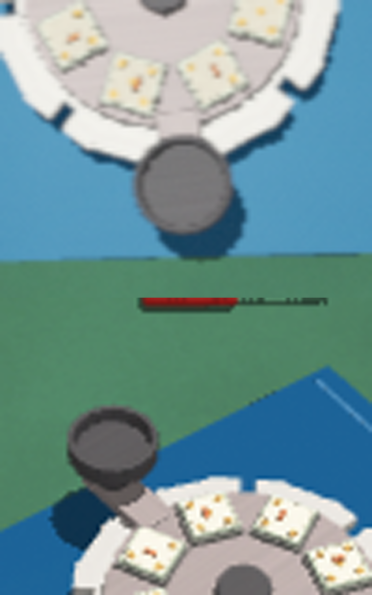

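Call:
servo_tool([
  [[1,0.46,-0.83,0,0,0,0],[1,0.46,-0.83,0,0,0,0],[1,0.46,-0.83,0,0,0,0],[1,0.46,-0.83,0,0,0,0],[1,0.46,-0.83,0,0,0,0]],
])

```text
t: 0.52
ee_pos: [245.5, 438.2, 302.3]
orientation: [-0.387, -3.117, 0.001]
ft_force: [-0.2, 0.6, -0.4]
width: 58.1
grasp_force: 0.0
```

Call:
servo_tool([
  [[1,0.46,-0.83,0,0,0,0],[1,0.46,-0.83,0,0,0,0],[1,0.46,-0.83,0,0,0,0],[1,0.46,-0.83,0,0,0,0],[1,0.46,-0.83,0,0,0,0]],
])

```text
t: 0.93
ee_pos: [337.6, 272.1, 302.6]
orientation: [-0.388, -3.118, 0.0]
ft_force: [1.1, 0.6, 0.7]
width: 24.8
grasp_force: 0.0
```

Call:
servo_tool([
  [[1,0.46,-0.83,0,0,0,0],[1,0.46,-0.83,0,0,0,0],[1,0.46,-0.83,0,0,0,0],[1,0.46,-0.83,0,0,0,0],[1,0.46,-0.83,0,0,0,0]],
])

```text
t: 1.35
ee_pos: [429.6, 106.0, 302.7]
orientation: [-0.388, -3.117, -0.0]
ft_force: [1.0, -0.4, 0.1]
width: 0.4
grasp_force: 0.0
```

Call:
servo_tool([
  [[1,0.46,-0.83,-0.3,0,0,0],[1,0.46,-0.83,-0.3,0,0,0],[1,0,0,-0.4,0,0,0],[1,0,0,0,0,0,0]],
])

```text
t: 1.68
ee_pos: [465.3, 39.6, 260.3]
orientation: [-0.394, -3.112, 0.001]
ft_force: [-1.1, 0.3, -0.2]
width: 0.7
grasp_force: 0.0
```

Run:
```python
from h import *
o=readout.get_obs();print(o['ee_pos'],o['orientation'])
np.savez('w.npz',p=o['ee_pos'],r=o['orientation'])
cv2.imwrite('pics/w0.png',vision.get_image('wrist')[:,:,::-1])
print(vision.camera_params('wrist'))
```

```text
[465.29968686  39.60420611 260.25296029] [-3.93886332e-01 -3.11238247e+00  1.25014648e-03]
{'fx': 348.90468067165637, 'fy': 348.90468067165637, 'cx': 321.2505893186322, 'cy': 200.6653659177736, 'D': array([-0.04039599,  0.        ,  0.        ,  0.        ,  0.        ]), 'hand_eye': array([[ 1.59079692e-03, -9.60787124e-01, -2.77282477e-01,
         7.47665493e+01],
       [ 9.99998653e-01,  1.41667758e-03,  8.28286004e-04,
        -1.07366433e+00],
       [-4.02986659e-04, -2.77283421e-01,  9.60788084e-01,
        -8.24271941e+01],
       [ 0.00000000e+00,  0.00000000e+00,  0.00000000e+00,
         1.00000000e+00]])}
```

View pics/w0.png

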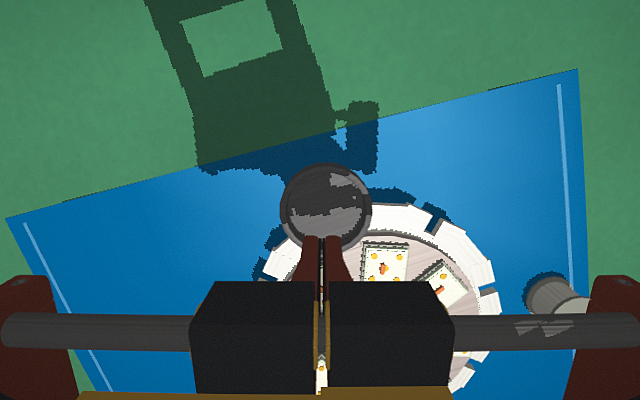

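The wrist view shows the cup rim spanning about x 280–372 and y 163–250, so its centre is near (326,206). The shut fingertips end at (322,238).

Run:
```python
from h import *
w=np.load('w.npz');c=vision.camera_params('wrist');H=c['hand_eye']
R=cv2.Rodrigues(w['r'])[0]
K=np.array([[c['fx'],0,c['cx']],[0,c['fy'],c['cy']],[0,0,1.]])
for uv in [(326,206),(280,206),(372,206),(326,163)]:
    n=cv2.undistortPoints(np.array([[uv]],float),K,c['D'])[0,0]
    o=R@H[:3,3]+w['p'];d=R@H[:3,:3]@np.array([n[0],n[1],1]);print((o+d*(104-o[2])/d[2]).round(1))
```

```text
[463.4  42.5 104. ]
[455.2  10.6 104. ]
[471.5  74.4 104. ]
[433.3  50.1 104. ]
```

Call:
servo_tool([
  [[1,0,0.08,-0.6,0,0,0],[1,0,0,-0.6,0,0,0],[1,0,0,-0.5,0,0,0],[1,0,0,-0.4,0,0,0],[1,0,0,0,0,0,0]],
])

```text
t: 2.15
ee_pos: [464.3, 45.8, 177.0]
orientation: [-0.385, -3.114, 0.001]
ft_force: [-0.8, 0.2, -0.2]
width: 0.5
grasp_force: 0.0
```

Call:
servo_tool([
  [[1,0,0,-0.1,0,0,0],[1,0,0,-0.1,0,0,0],[1,0,0,0,0,0,0],[1,0,0,0,0,0,0]],
])

```text
t: 2.48
ee_pos: [466.4, 45.0, 171.4]
orientation: [0.388, 3.116, 0.0]
ft_force: [0.2, 0.2, 0.2]
width: 0.6
grasp_force: 0.0
```

Call:
servo_tool([
  [[1,0,0,-0.1,0,0,0],[1,0,0,-0.08,0,0,0],[1,0,0,0,0,0,0]],
])

```text
t: 2.73
ee_pos: [466.7, 44.8, 163.7]
orientation: [0.388, 3.116, 0.001]
ft_force: [0.2, 0.5, 5.4]
width: 0.2
grasp_force: 3.0
```

Call:
servo_tool([
  [[1,0,0,-0.06,0,0,0],[1,0,0,-0.04,0,0,0],[1,0,0,0,0,0,0]],
])

```text
t: 2.98
ee_pos: [466.7, 44.7, 159.9]
orientation: [0.388, 3.116, 0.001]
ft_force: [-0.0, 1.9, 7.0]
width: 0.5
grasp_force: 3.6
```

Call:
servo_tool([
  [[1,0,0,-0.04,0,0,0],[1,0,0,0,0,0,0],[1,0,0,0,0,0,0]],
])

```text
t: 3.23
ee_pos: [466.7, 44.7, 158.4]
orientation: [0.388, 3.116, 0.001]
ft_force: [-0.9, 1.2, 8.9]
width: 0.9
grasp_force: 3.9
```

Call:
servo_tool([
  [[1,0,0.21,0,0,0,0],[1,0,0.21,0,0,0,0],[1,0.01,0.21,0,0,0,0],[1,0.02,0.2,0,0,0,0],[1,0,0,0,0,0,0]],
])

```text
t: 3.65
ee_pos: [468.2, 78.9, 158.6]
orientation: [0.387, 3.116, 0.001]
ft_force: [-0.7, 0.6, 7.3]
width: 0.5
grasp_force: 3.8
```

Call:
servo_tool([
  [[1,0.03,0.2,0,0,0,0],[1,0.05,0.2,0,0,0,0],[1,0.06,0.2,0,0,0,0],[1,0.07,0.19,0,0,0,0],[1,0,0,0,0,0,0]],
])

```text
t: 4.07
ee_pos: [476.7, 110.6, 158.6]
orientation: [0.388, 3.116, 0.002]
ft_force: [-0.8, 0.4, 8.0]
width: 0.7
grasp_force: 3.8
```

Run:
```python
from h import *
a=vision.get_image('top')[:,:,::-1];b=vision.get_image('wrist')[:,:,::-1]
cv2.imwrite('pics/m1.png',np.hstack([cv2.resize(a[90:240,215:380],(396,360)),cv2.resize(b[80:300,200:440],(393,360))]))
```

```text
(no output)
```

View pics/m1.png

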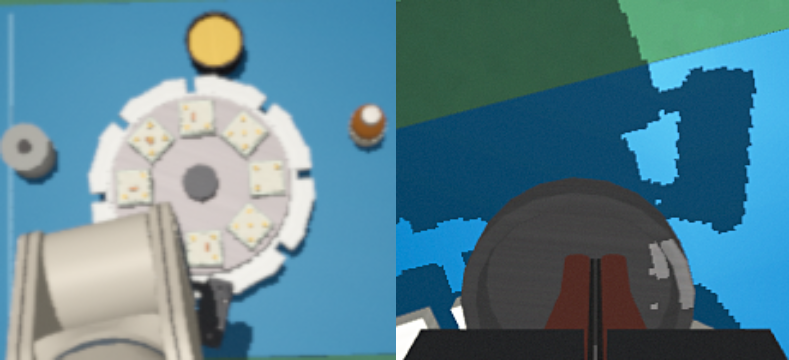

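Call:
servo_tool([
  [[1,0.08,0.19,0,0,0,0],[1,0.1,0.18,0,0,0,0],[1,0.11,0.18,0,0,0,0],[1,0.1,0.15,0,0,0,0],[1,0,0,0,0,0,0]],
])

```text
t: 4.58
ee_pos: [492.4, 138.5, 158.6]
orientation: [0.388, 3.116, 0.002]
ft_force: [-1.4, 0.2, 7.8]
width: 0.3
grasp_force: 3.8
```

Call:
servo_tool([
  [[1,0,0,0.06,0,0,0],[1,0,0,0.06,0,0,0],[1,0,0,0,0,0,0]],
])

```text
t: 4.83
ee_pos: [491.5, 137.5, 163.0]
orientation: [0.388, 3.117, 0.0]
ft_force: [-0.1, -0.3, -1.0]
width: 0.5
grasp_force: 0.0
```

Call:
servo_tool([
  [[1,0.04,0.06,0,0,0,0],[1,0.05,0.06,0,0,0,0],[1,0.05,0.06,0,0,0,0],[1,0.05,0.06,0,0,0,0],[1,0,0,0,0,0,0]],
])

```text
t: 5.25
ee_pos: [498.9, 147.2, 162.4]
orientation: [-0.388, -3.117, 0.001]
ft_force: [-0.1, -2.4, 1.0]
width: 0.5
grasp_force: 0.8
```

Call:
servo_tool([
  [[1,0.05,0.06,0,0,0,0],[1,0.05,0.06,0,0,0,0],[1,0,0,0,0,0,0]],
])

```text
t: 5.5
ee_pos: [502.9, 152.0, 162.4]
orientation: [-0.388, -3.117, 0.001]
ft_force: [-0.7, -3.8, -0.6]
width: 0.7
grasp_force: 1.3
```

Call:
servo_tool([
  [[1,0.05,0.055,0,0,0,0],[1,0.05,0.055,0,0,0,0],[1,0,0,0,0,0,0]],
])

```text
t: 5.75
ee_pos: [507.1, 156.5, 162.6]
orientation: [0.388, 3.117, 0.0]
ft_force: [-0.9, -2.8, -0.0]
width: 0.5
grasp_force: 1.1
```

Call:
servo_tool([
  [[1,0.05,0.05,0,0,0,0],[1,0,0,0,0,0,0],[1,0,0,0,0,0,0]],
])

```text
t: 6.0
ee_pos: [509.6, 159.1, 163.4]
orientation: [0.389, 3.116, 0.003]
ft_force: [-2.3, 1.3, 6.2]
width: 0.4
grasp_force: 4.3
```

Call:
servo_tool([
  [[1,0.05,0.05,0,0,0,0],[1,0,0,0,0,0,0],[1,0,0,0,0,0,0]],
])

```text
t: 6.25
ee_pos: [511.1, 160.5, 163.4]
orientation: [0.388, 3.117, 0.001]
ft_force: [-2.8, -2.5, 7.1]
width: 0.4
grasp_force: 5.7
```

The vertical force has jumped to about 6–7 N, so the plunger has sprung up into the notch. I'll back off the wall and lift.

Call:
servo_tool([
  [[1,-0.08,-0.08,0.1,0,0,0],[1,-0.05,-0.05,0.1,0,0,0],[1,0,0,0.4,0,0,0],[1,0,0,0.8,0,0,0],[1,0,0,0.8,0,0,0]],
])

```text
t: 6.67
ee_pos: [505.2, 155.2, 251.0]
orientation: [-0.388, -3.116, 0.0]
ft_force: [0.7, 0.1, 0.5]
width: 0.8
grasp_force: 0.0
```

Call:
servo_tool([
  [[1,-0.5,-0.8,0.3,0,0,0],[1,-0.5,-0.8,0,0,0,0],[1,-0.5,-0.8,0,0,0,0],[1,0,-0.8,0,0,0,0],[1,0,-0.8,0,0,0,0]],
])

```text
t: 7.08
ee_pos: [444.8, -5.8, 263.3]
orientation: [0.387, 3.116, 0.001]
ft_force: [1.0, 0.1, 0.5]
width: 0.6
grasp_force: 0.0
```

Call:
servo_tool([
  [[1,0,-0.8,0,0,0,0],[1,0,-0.8,0,0,0,0],[1,0,0,0,0,0,0],[1,0,0,0,0,0,0]],
])

```text
t: 7.42
ee_pos: [445.9, -70.1, 263.0]
orientation: [0.394, 3.116, 0.001]
ft_force: [-0.9, -0.4, -0.4]
width: 0.4
grasp_force: 0.0
```

Run:
```python
from h import *
a=vision.get_image('top')[:,:,::-1];b=vision.get_image('scene')[:,:,::-1]
cv2.imwrite('pics/m2.png',np.hstack([cv2.resize(a[90:240,215:380],(396,360)),cv2.resize(b[140:300,300:475],(394,360))]))
```

```text
(no output)
```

View pics/m2.png

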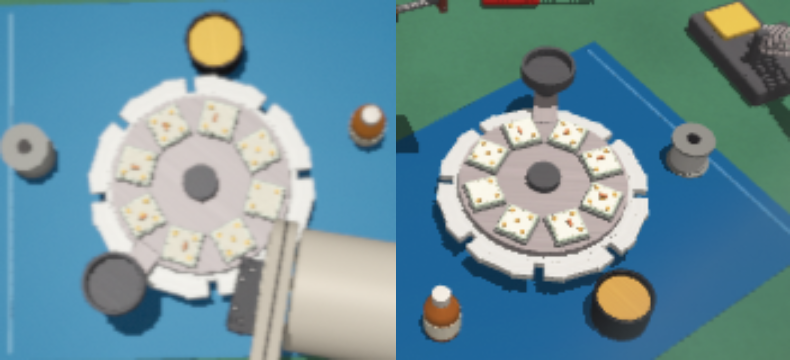

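The cup now sits on the iron-stand side at top-view pixel (263,208), and the loose things haven't moved. I'll check the angle, then hand in.

Run:
```python
from h import *
from workcell import close_job
A=ray('top',(298.8,166.2),68);d=lambda uv:np.degrees(np.arctan2(*(ray('top',uv,104)-A)[[1,0]]))
t=(d((262.9,207.9))-d((304.2,219.7))+180)%360-180;print(t)
if abs(t+45)<4: print(close_job())
```

```text
-44.35008740939543
the job is handed in; nothing more can be done
None
```

The jig is indexed one notch towards the soldering-iron stand and the job is handed in. The table measured 44.4° round in the top view, and the wrist force jumped to 6–7 N as the plunger sprang up into the notch. No jig-side loose items (spool, bottle, tip cleaner) looked moved, and the arm ended clear of everything.

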